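# Wedge up a pump foot for shimming

### The arm

A 6-joint arm with a two-finger parallel gripper is mounted at the origin on the work surface. World frame = base frame: x ahead of the robot, y to its left, z up, the work surface at z = 0. Lengths are in mm, angles in rad, forces in N, time in s.
With the tool pointing down it reaches from about 350 to 875 mm from the base axis. Payload 4.2 kg.
Tool frame: the origin (TCP) lies at the very end of the fingers, on their centre line; the grasp point (between the pads) lies 19 mm behind it; z points along the fingers, y is the line along which they close (so a half turn about z gives the same grasp; the last joint's range is limited). The gripper opens to 85 mm and grips with 20 to 120 N. Pads are 22 mm wide; open, the fingers measure 114 mm over their backs; the gripper's body (76 mm by 85 mm) begins 54 mm behind the grasp point. The pads swing forward as they close: fully open they stand 13 mm farther back than shut.
Start: joints at [1.584, 0.385, 0.008, 0, -1.194, -0.259], TCP at [152.051, 606.201, 231.312] pointing down, gripper open.
Joint ranges: [-3.14, 3.14], [-1.21, 2.06], [-1.07, 1.41], [-3.16, 2.05], [-2.99, -0.16], [-3.1, 3.1]. Speed limits (rad/s): [2.79, 2.79, 3.14, 3.14, 3.14, 3.14].

### API

Orientations are given as a unit quaternion [x, y, z, w].
In Python, from bench import arm, optics gives the robot as it stands. The module is installed in compiled form; this text tells all that it offers.
- The arm moves only by the tool step_arm, never from a script. Its argument "motion" is a list of rows, each an object with "dr": the turn, a rotation vector about the tool's x, y, z in units of 8 degrees (1.0 is 8 degrees), a list of three; "slide": the shift along the tool's x, y, z in mm, a list of three; "jaw": the finger opening in mm, from 0 to 85.4. A call has exactly 8 rows; each row is the pose to reach, as a shift and turn from the pose commanded when the call began, along the tool's axes at that moment; what a row does not reach only later rows make up. A row lasts 1/8 s, in which the tool goes at most 62.5 mm and 10.7 degrees, less where a joint would pass 70% of its speed; a pose out of reach is approached as far as the arm can. A call with a gripper value outside its range is refused whole. The fingers move at their own pace and stop on an object; the grip force is fixed at half the most. Time passes only in rows, so rows that repeat a pose let the fingers close, or fill a call up. It gives the time, the measured TCP pose, the force, the opening and the grip force at its end, in the units of the state.
- arm.read_state(): the state, without advancing time (a new reading comes with each control period).
- optics.get_image(name): name is "side" or "top" or "wrist"; returns the picture (400x640x3 uint8, blue, green, red); there is no depth.
- optics.camera_info(name): a dict with "camera_matrix" (3x3 intrinsics, pixels), "view" (4x4, takes a point from world to camera coordinates); the wrist camera has in their place "T_tool_cam" (4x4, takes a point from camera to tool coordinates, whose origin is the TCP and whose axes are the flange's). Camera axes: x right, y up, looking along -z (the intrinsics and any distortion apply to the point x, -y, -z); pixel columns grow to the right and rows downward; lengths in mm; the calibration is good to about 2 mm. A picture is of the moment at which its call begins: read the wrist's pose just before it. camera_info takes no time and is no camera call.
- arm.job_done(): hands the job in; it is judged then, once.
The state is a dict: "clock": time; "joints": joint angles; "joint_vel": joint speeds; "joint_efforts": joint torques, N m; "position": TCP position; "ee_rot": TCP orientation; "contact_force": force on the tool from outside, world axes, zero at the start; "wrist_torque": the same for the moment, N m; "gripper_width": finger opening in mm; "grasp_force": force on a finger pad.
Only numpy, scipy, OpenCV 4.12 (cv2) and the standard library are available. Lean on these libraries where they do the work, as an engineer would, in place of code of your own. Each camera call takes 0.05 s, during which the arm holds its last target. There are 200 camera calls.

### The job

The pump on this pump set needs a shim under one side, the side on the robot's right, where the nuts have been taken off the studs. Pick up the steel wedge and push it, thin end first and lying flat on the base plate, squarely in between the two pads under that side of the pump's foot plate until the edge just lifts off both pads, about 4 mm clear, and no further. Finish with the wedge held there in the gripper so the shim can go in; lift with the wedge only, do not touch the pump with the robot, and leave the other things on the bench where they are.

Things in the scene. Friction and masses are not known exactly. Their poses are not given: they have to be found in the camera images.
- base: Fixed green plate, 380 x 300 x 12 mm, flat on the bench, with a pump and a bolted-down motor. Origin: on the bench, plate's underside, below the pump's middle; x along the shaft from pump to motor, y to the pump's side with nuts on, z up. Plate: x -105 to 275, y -150 to 150, top z = 12 mm. Motor: x 71 to 275, |y| < 62, up to z = 160
- gap_mouth (a point): On the base plate's top at base (0, -70, 12) mm: mouth of the gap for the wedge. Four steel pads 34 x 34 mm, 8 mm high (tops z = 20) stand at base x = +-42, y = +-53, so between the two -y pads the gap under the foot plate is 50 mm wide, 8 mm high, over 100 mm deep along +y. Studs, 8 mm thick, rise from the pads to z = 48: bare at -y; at +y with nuts 1.5 mm above the foot plate
- pump: Gear pump on a steel foot bracket, loose on the four pads, about 1.2 kg (varies). Origin: centre of the foot plate's underside, axes as the base's, at base (0, 0, 20) mm when down. Foot plate 120 (x) x 140 (y) x 8 mm; its stud holes leave 2 mm play, so it shifts up to 2 mm when pushed. The pump above it keeps within |y| < 45, up to 98 mm. Lifted at its -y edge it tilts about the +y pads
- foot_edge (a point): middle of the lower -y edge of the pump's foot plate (the edge to lift), at pump (0, -70, 0) mm; 20 mm above the base's origin when down, about 24 mm wanted
- corner_robot (a point): lower -y edge of the foot plate near its -x end (robot's side), at pump (-59, -70, 0) mm
- corner_motor (a point): lower -y edge of the foot plate near its +x end (motor's side), at pump (59, -70, 0) mm
- far_edge (a point): middle of the lower +y edge of the foot plate, at pump (0, 70, 0) mm; it stays down
- wedge: Steel wedge 126 (x) x 26 (y) mm, 0.4 kg, lying on its flat underside on the bench. Origin: centre of the underside; x points to the thin end. Taper from 3 mm thick at x = 63 to 17 mm at x = -27 mm; then a square head to hold it by, x -27 to -63, 34 mm high. Grip with the fingertips 5 to 10 mm above its underside, as they pass over the base plate. The push takes about 10 to 20 N
- wedge_tip (a point): middle of the thin end of the wedge, on its underside, at wedge (63, 0, 0) mm. The wedge is 8 mm thick 32 mm from this end, 12 mm thick 58 mm from it
- shims: bystander: stack of slotted sheet-metal shims, 60 x 50 x 8 mm, origin at the centre of its underside
- dish: bystander: small round steel dish, 96 mm wide, 22 mm high, with the nuts and washers in it, origin at the centre of its underside
- can: bystander: red spray can, 66 mm in diameter, 162 mm high, origin at the centre of its underside
- wrench: bystander: combination wrench, 200 mm long, lying on the bench, origin on its underside
Not all that is in view belongs to the job. There is more than one size of the wedge; the one meant has the size given above.

How it is judged (in metres and radians):
On the way:
1. the thin end of the wedge is in the gap under the edge, between the two pads, while the pump is still down (y of wedge_tip in the frame of base between -0.068 and 0.03 m and x of wedge_tip in the frame of base between -0.03 and 0.03 m and z of wedge_tip in the frame of base between 0.009 and 0.0185 m and z of foot_edge in the frame of base below 0.0212 m), for 0.1 s.
At the end, for the whole second after the job is handed in: Edge 2 to 6.5 mm up, both corners 1.5 mm or more off their pads, far edge down; borne by the wedge, which lies flat on the plate (0.1 rad) between the pads, square to the edge (0.25 rad), still in the fingers; robot off the pump, all at rest, other things within 30 mm of their places (z of foot_edge in the frame of base between 0.022 and 0.0265 m and z of each of corner_robot, corner_motor in the frame of base above 0.0215 m and z of far_edge in the frame of base below 0.022 m and contact force between wedge and pump above 1.5 N and contact force between the fingers and wedge above 2 N and contact force between each of the arm, the fingers and pump below 0.5 N and z of wedge in the frame of base between 0.009 and 0.0165 m and angle between wedge's own z axis and vertical below 0.1 rad and angle between the x axis of wedge and the y axis of base, either way round below 0.25 rad and x of wedge_tip in the frame of base between -0.03 and 0.03 m and y of wedge_tip in the frame of base above -0.06 m and linear speed of each of pump, wedge below 0.02 m/s and distance of each of shims, dish, can, wrench from where it was at the start of the episode below 0.03 m); the arm keeps its last pose, push and grip.
It fails at once if the pump's edge lifted more than 9 mm (z of foot_edge in the frame of base above 0.029 m).
It fails at once if the robot itself pushed or lifted the pump (contact force between any of the arm, the fingers and pump above 3 N).
It fails at once if a bystander was moved more than 30 mm (distance of any of shims, dish, can, wrench from where it was at the start of the episode above 0.03 m).
It also fails if it takes over 38 s, if anything falls off the work surface, if the arm or the gripper's body presses on something with over 40 N, if the wrist force passes 120 N, or if a joint passes its speed limit or range.

## Working session

There is one attempt and no reset: what is moved stays moved. The work goes in short steps, Python scripts to look and compute and a tool call to move; the robot and the scene stay as the last step left them, time stands still between calls to the robot, and variables do not carry over. Pictures are saved under pics/ and viewed, at most 10 in all, crops included, and the job is handed in when it is done.

Besides the shell and the picture viewer there is one more tool, called as a command line: name --argument value ..., lists and objects as JSON in quotes. step_arm: Moves the arm, as the interface text tells. Its arguments: {"type":"object","properties":{"motion":{"type":"array","items":{"type":"object","properties":{"dr":{"type":"array","items":{"type":"number"}},"slide":{"type":"array","items":{"type":"number"}},"jaw":{"type":"number"}}}}},"required":["motion"]}

```bash
mkdir -p pics
python3 - <<'E'
from bench import arm, optics
import cv2
s=arm.read_state();print(s)
for n in("top","side","wrist"):
    i=optics.get_image(n);cv2.imwrite(f"pics/{n}0.png",i);print(n,optics.camera_info(n))
E
```

```text
{'clock': 0.0, 'joints': array([ 1.58359327e+00,  3.85554883e-01,  6.64121218e-03, -5.18201408e-04,
       -1.19397658e+00, -2.58599864e-01]), 'joint_vel': array([ 0.00128568, -0.00014826,  0.00040285,  0.00048433,  0.00168449,
       -0.00173021]), 'joint_efforts': array([-1.30682874e-03, -3.92288911e+01,  1.88398021e+01,  4.18617457e+00,
       -4.64544370e-03, -3.36777262e-06]), 'position': array([151.91853975, 605.66395633, 230.22575097]), 'ee_rot': array([ 9.92444821e-01, -1.22687096e-01, -9.69727450e-05,  1.06991692e-03]), 'contact_force': array([-0.30436721,  0.83857878,  0.40403519]), 'wrist_torque': array([-0.01289208,  0.01847863, -0.04454062]), 'grasp_force': 0.0, 'gripper_width': 85.86256882219574}
top {'camera_matrix': array([[475.21894788,   0.        , 319.98088371],
       [  0.        , 475.21894788, 202.92574892],
       [  0.        ,   0.        ,   1.        ]]), 'view': array([[ 9.13310281e-03, -9.99944728e-01, -5.20846745e-03,
        -1.09608870e+01],
       [ 9.95551084e-01,  8.60423723e-03,  9.38296641e-02,
        -5.17635640e+02],
       [-9.37796631e-02, 
[... 509 characters left out ...]
 [-3.69087813e-02, -6.82660438e-01,  7.29803034e-01,
        -1.76423726e+03],
       [ 0.00000000e+00,  0.00000000e+00,  0.00000000e+00,
         1.00000000e+00]])}
wrist {'camera_matrix': array([[328.4152379 ,   0.        , 319.93789615],
       [  0.        , 328.4152379 , 197.65295704],
       [  0.        ,   0.        ,   1.        ]]), 'T_tool_cam': array([[-6.49714372e-04,  9.48439838e-01,  3.16956546e-01,
         8.26952203e+01],
       [ 9.99999504e-01,  8.55323056e-04, -5.09560105e-04,
        -4.84858339e-01],
       [-7.54387345e-04,  3.16956057e-01, -9.48439924e-01,
        -1.42478627e+02],
       [ 0.00000000e+00,  0.00000000e+00,  0.00000000e+00,
         1.00000000e+00]])}
```

View pics/top0.png

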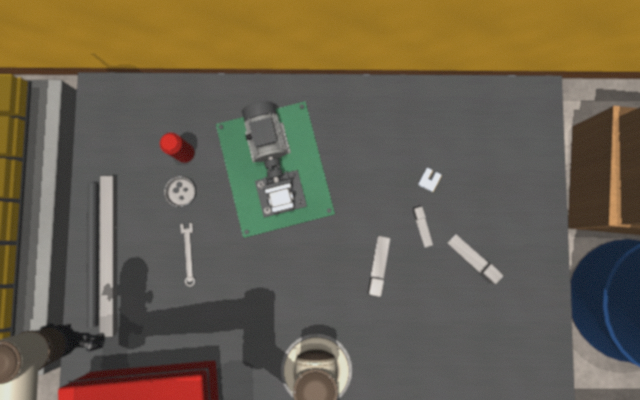

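View pics/side0.png

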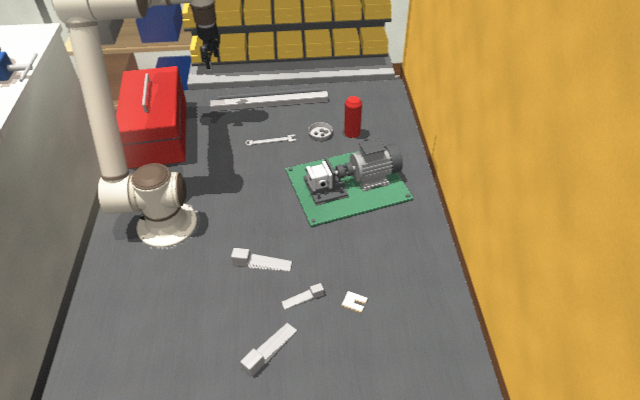

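```bash
python3 - <<'E'
import cv2,numpy as np
i=cv2.imread("pics/top0.png")
a=cv2.resize(i[160:310,350:520],None,fx=4,fy=4,interpolation=cv2.INTER_CUBIC)
cv2.imwrite("pics/w.png",a)
b=cv2.resize(i[95:245,205:345],None,fx=4,fy=4,interpolation=cv2.INTER_CUBIC);cv2.imwrite("pics/b.png",b)
E
cat > h.py <<'E'
import numpy as np
from bench import arm, optics
from scipy.spatial.transform import Rotation as R
def ray(n,uv,st=None):
    c=optics.camera_info(n);K=c["camera_matrix"]
    d=np.linalg.solve(K,[uv[0],uv[1],1.]);d=np.array([d[0],-d[1],-d[2]])
    if n=="wrist":
        T=np.eye(4);T[:3,:3]=R.from_quat(st["ee_rot"]).as_matrix();T[:3,3]=st["position"];T=T@c["T_tool_cam"]
    else: T=np.linalg.inv(c["view"])
    return T[:3,3],T[:3,:3]@d
def at(n,uv,z,st=None):
    o,d=ray(n,uv,st);return o+d*(z-o[2])/d[2]
def proj(n,p,st=None):
    c=optics.camera_info(n);K=c["camera_matrix"]
    if n=="wrist":
        T=np.eye(4);T[:3,:3]=R.from_quat(st["ee_rot"]).as_matrix();T[:3,3]=st["position"];V=np.linalg.inv(T@c["T_tool_cam"])
    else: V=c["view"]
    q=V@np.append(p,1);q=K@np.array([q[0],-q[1],-q[2]]);return q[:2]/q[2]
E
```

```text
(no output)
```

View pics/w.png

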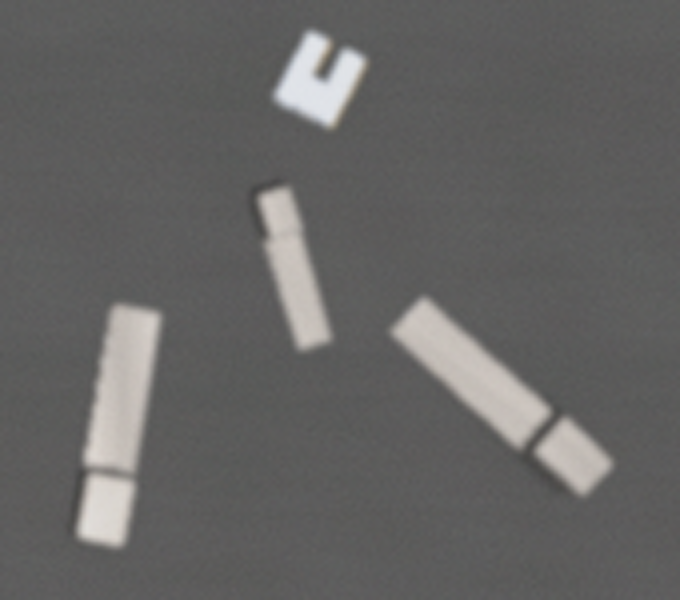

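View pics/b.png

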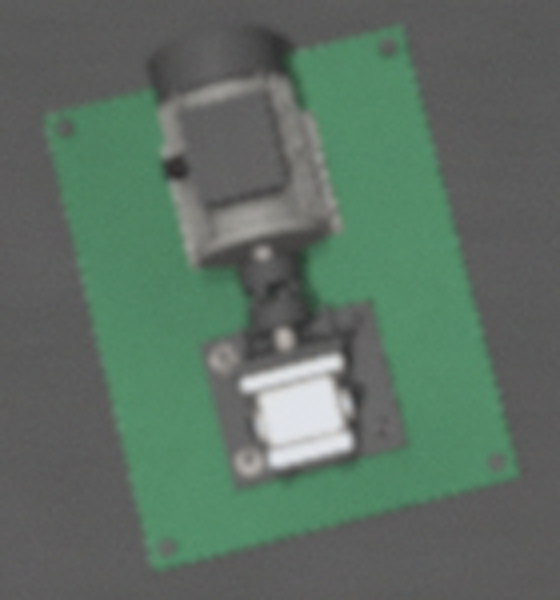

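Run:
```python
from h import *
s=arm.read_state()
f=lambda p,ox,oy:(ox+(p[0]-1.5)/4,oy+(p[1]-1.5)/4)
W=lambda p,z:at("top",f(p,350,160),z)
t=(W((300,350),0)+W((331,340),0))/2; h=(W((257,195),34)+W((289,186),34))/2; hf=(W((266,240),34)+W((300,232),34))/2
print("wedge tip",t,"head back",h,"head front",hf,np.linalg.norm((t-h)[:2]),np.degrees(np.arctan2(*(t-h)[1::-1])))
C=[at("top",f(p,205,95),12) for p in((45,118),(403,25),(518,475),(153,570))]
P=np.array(C)[:,:2];B=np.array([[275,150],[275,-150],[-105,-150],[-105,150]],float)
z=P@[1,1j];b=B@[1,1j];m=z-z.mean();q=b-b.mean();r=(m*q.conj()).sum();r/=abs(r);o=z.mean()-r*b.mean()
print("base o",o,"yaw",np.degrees(np.angle(r)),"res",abs(o+r*b-z))
E=[at("top",f(p,205,95),28) for p in((372,300),(409,446))]
print("foot corners",[(((e[0]+1j*e[1])-o)/r) for e in E])
```

```text
wedge tip [ 385.86354983 -352.40585338    0.        ] head back [ 505.8486404  -313.10513962   34.        ] head front [ 470.24365677 -320.54466633   34.        ] 126.25754655254832 -161.86396496788393
base o (547.3366649338598+118.76387158081208j) yaw 14.936736913708321 res [2.51897015 0.48636299 2.18750461 0.8264078 ]
foot corners [np.complex128(59.23211085625383-70.92717753354131j), np.complex128(-60.72348690823362-70.70863333232352j)]
```

```bash
cat >> h.py <<'E'
def go(p,yaw,st=None):
    st=st or arm.read_state();M=R.from_quat(st["ee_rot"])
    T=R.from_euler("z",yaw,degrees=True)*R.from_euler("x",180,degrees=True)
    print("pos",st["position"].round(1),"yaw",np.degrees(np.arctan2(*M.as_matrix()[1::-1,0])).round(2),"t",round(st["clock"],2))
    print("slide",(M.inv().apply(np.array(p)-st["position"])).round(1),"dr",((M.inv()*T).as_rotvec(degrees=True)/8).round(2))
E
python3 -c "
from h import *
go((450,250,270),-8)"
```

```text
pos [152.  605.8 230.4] yaw -14.09 t 0.15
slide [375.7 272.6 -39. ] dr [ 0.01 -0.   -0.76]
```

step_arm --motion '[{"dr":[0,0,-0.1],"slide":[30,20,-15],"jaw":85},{"dr":[0,0,-0.2],"slide":[85,60,-39],"jaw":85},{"dr":[0,0,-0.3],"slide":[135,98,-39],"jaw":85},{"dr":[0,0,-0.4],"slide":[185,134,-39],"jaw":85},{"dr":[0,0,-0.5],"slide":[235,170,-39],"jaw":85},{"dr":[0,0,-0.6],"slide":[285,207,-39],"jaw":85},{"dr":[0,0,-0.7],"slide":[335,243,-39],"jaw":85},{"dr":[0,0,-0.76],"slide":[376,273,-39],"jaw":85}]'

```text
clock: 1.15
position: [451.2, 248.0, 270.3]
ee_rot: [0.998, -0.07, 0.0, -0.0]
contact_force: [0.8, 0.6, -0.5]
gripper_width: 84.8
grasp_force: 0.0
```

```bash
python3 -c "
from h import *
go((500,-190,230),10)"
```

```text
pos [451.2 248.  270.3] yaw -7.99 t 1.15
slide [109.2 427.   40.3] dr [-0.   -0.   -2.25]
```

step_arm --motion '[{"dr":[0,0,-0.3],"slide":[14,54,0],"jaw":85},{"dr":[0,0,-0.6],"slide":[28,108,0],"jaw":85},{"dr":[0,0,-0.9],"slide":[42,162,0],"jaw":85},{"dr":[0,0,-1.2],"slide":[56,216,0],"jaw":85},{"dr":[0,0,-1.5],"slide":[70,270,0],"jaw":85},{"dr":[0,0,-1.8],"slide":[84,324,10],"jaw":85},{"dr":[0,0,-2.1],"slide":[98,378,20],"jaw":85},{"dr":[0,0,-2.25],"slide":[109,427,40],"jaw":85}]'

```text
clock: 2.15
position: [499.2, -190.1, 230.5]
ee_rot: [0.996, 0.087, 0.001, 0.0]
contact_force: [0.1, 0.2, 0.3]
gripper_width: 85.0
grasp_force: 0.0
```

```bash
python3 -c "
from h import *
go((488,-317,140),17)"
```

```text
pos [ 499.2 -190.1  230.5] yaw 10.02 t 2.15
slide [-33.3 122.9  90.5] dr [ 0.01 -0.01 -0.87]
```

step_arm --motion '[{"dr":[0,0,-0.2],"slide":[-5,20,15],"jaw":85},{"dr":[0,0,-0.4],"slide":[-11,41,30],"jaw":85},{"dr":[0,0,-0.6],"slide":[-16,62,45],"jaw":85},{"dr":[0,0,-0.75],"slide":[-22,82,60],"jaw":85},{"dr":[0,0,-0.87],"slide":[-28,103,75],"jaw":85},{"dr":[0,0,-0.87],"slide":[-33,123,90],"jaw":85},{"dr":[0,0,-0.87],"slide":[-33,123,90],"jaw":85},{"dr":[0,0,-0.87],"slide":[-33,123,90],"jaw":85}]'

```text
clock: 3.15
position: [487.9, -315.0, 140.5]
ee_rot: [0.989, 0.147, 0.0, 0.0]
contact_force: [-0.3, 0.8, 1.4]
gripper_width: 85.0
grasp_force: 0.0
```

Run:
```python
from h import *
import cv2
s=arm.read_state();i=optics.get_image("wrist");print(s["position"],s["ee_rot"])
np.save("s1.npy",np.r_[s["position"],s["ee_rot"]])
cv2.imwrite("pics/w1.png",i)
```

```text
[ 487.85982379 -314.95361472  140.49844015] [9.89078631e-01 1.47388748e-01 9.81652713e-05 1.00415947e-04]
```

View pics/w1.png

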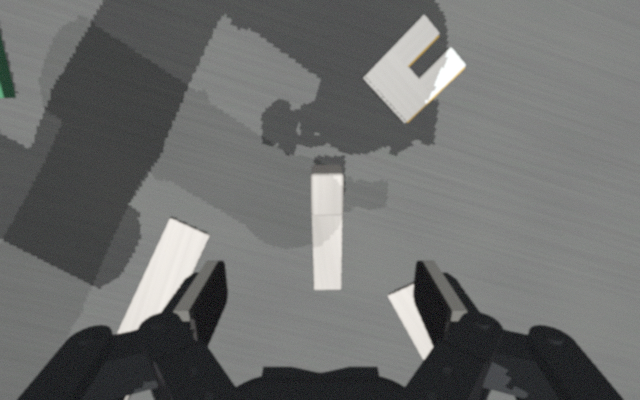

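Run:
```python
from h import *
a=np.load("s1.npy");s=dict(position=a[:3],ee_rot=a[3:],clock=0)
A=lambda u,v,z:at("wrist",(u,v),z,s)
t=(A(314,290,0)+A(342,290,0))/2
hb=(A(312,174,34)+A(344,174,34))/2;hf=(A(312,214,34)+A(343,214,34))/2
d=hb-t;print(t,hb,hf,np.linalg.norm(d[:2]),np.linalg.norm((hb-hf)[:2]),np.degrees(np.arctan2(d[1],d[0])))
print("widths",np.linalg.norm(A(314,290,0)-A(342,290,0)))
c=t+(d/np.linalg.norm(d[:2]))*108;print("head c",c)
print("left big",A(170,218,17),A(208,235,10))
go((c[0],c[1],8),np.degrees(np.arctan2(d[1],d[0])),s)
```

```text
[ 385.4958259  -354.91162037    0.        ] [ 507.91451659 -315.77365141   34.        ] [ 475.83620859 -325.37608401   34.        ] 128.5228246059004 33.48469136583116 17.72938115674223
widths 28.084127005828208
head c [ 488.36641434 -322.02329364   28.57080064]
left big [ 426.15115574 -197.47594253   17.        ] [ 415.84042455 -230.65799785   10.        ]
pos [ 487.9 -315.   140.5] yaw 16.95 t 0
slide [ -1.6   6.9 132.5] dr [ 0.  -0.  -0.1]
```

step_arm --motion '[{"dr":[0,0,-0.1],"slide":[-1,6,20],"jaw":85},{"dr":[0,0,-0.1],"slide":[-1,6,45],"jaw":85},{"dr":[0,0,-0.1],"slide":[-1,6,70],"jaw":85},{"dr":[0,0,-0.1],"slide":[-1,6,95],"jaw":85},{"dr":[0,0,-0.1],"slide":[-1,6,115],"jaw":85},{"dr":[0,0,-0.1],"slide":[-1,6,128],"jaw":85},{"dr":[0,0,-0.1],"slide":[-1,6,134],"jaw":85},{"dr":[0,0,-0.1],"slide":[-1,6,134],"jaw":85}]'

```text
clock: 4.2
position: [488.8, -320.9, 6.6]
ee_rot: [0.988, 0.155, 0.0, 0.0]
contact_force: [0.3, -0.9, 0.3]
gripper_width: 85.2
grasp_force: 0.0
```

step_arm --motion '[{"dr":[0,0,0],"slide":[0,0,0],"jaw":60},{"dr":[0,0,0],"slide":[0,0,0],"jaw":40},{"dr":[0,0,0],"slide":[0,0,0],"jaw":30},{"dr":[0,0,0],"slide":[0,0,0],"jaw":15},{"dr":[0,0,0],"slide":[0,0,0],"jaw":15},{"dr":[0,0,0],"slide":[0,0,0],"jaw":15},{"dr":[0,0,0],"slide":[0,0,0],"jaw":15},{"dr":[0,0,0],"slide":[0,0,0],"jaw":15}]'

```text
clock: 5.2
position: [488.8, -321.1, 6.8]
ee_rot: [0.988, 0.154, 0.0, 0.0]
contact_force: [0.0, 1.6, 5.6]
gripper_width: 24.6
grasp_force: 60.2
```

```bash
python3 -c "
from h import *
go((608,-111,90),-75)"
```

```text
pos [ 488.8 -321.1    6.8] yaw 17.77 t 5.2
slide [ 177.7 -163.6  -83.2] dr [-0.00e+00 -1.00e-02  1.16e+01]
```

step_arm --motion '[{"dr":[0,0,0],"slide":[0,0,-15],"jaw":15},{"dr":[0,0,0],"slide":[0,0,-35],"jaw":15},{"dr":[0,0,0],"slide":[0,0,-60],"jaw":15},{"dr":[0,0,0.9],"slide":[15,-14,-80],"jaw":15},{"dr":[0,0,1.9],"slide":[35,-32,-83],"jaw":15},{"dr":[0,0,2.9],"slide":[55,-50,-83],"jaw":15},{"dr":[0,0,3.9],"slide":[75,-69,-83],"jaw":15},{"dr":[0,0,4.9],"slide":[95,-87,-83],"jaw":15}]'

```text
clock: 6.2
position: [551.8, -208.2, 88.8]
ee_rot: [0.982, -0.189, -0.001, -0.0]
contact_force: [0.9, -0.1, -3.7]
gripper_width: 24.9
grasp_force: 59.4
```

```bash
python3 -c "
from h import *
go((608,-111,90),-75)"
```

```text
pos [ 551.8 -208.2   88.8] yaw -21.74 t 6.2
slide [  16.2 -111.1   -1.2] dr [0.01 0.01 6.66]
```

step_arm --motion '[{"dr":[0,0,0.9],"slide":[2,-15,0],"jaw":15},{"dr":[0,0,1.8],"slide":[4,-30,0],"jaw":15},{"dr":[0,0,2.8],"slide":[7,-45,0],"jaw":15},{"dr":[0,0,3.8],"slide":[9,-62,0],"jaw":15},{"dr":[0,0,4.8],"slide":[11,-80,0],"jaw":15},{"dr":[0,0,5.8],"slide":[14,-98,0],"jaw":15},{"dr":[0,0,6.66],"slide":[16,-111,0],"jaw":15},{"dr":[0,0,6.66],"slide":[16,-111,0],"jaw":15}]'

```text
clock: 7.2
position: [607.4, -111.1, 88.7]
ee_rot: [0.796, -0.606, -0.001, 0.0]
contact_force: [-0.9, -2.3, -4.8]
gripper_width: 25.1
grasp_force: 59.5
```

Run:
```python
from h import *
import cv2
s=arm.read_state();i=optics.get_image("wrist");print(s["position"],s["ee_rot"])
np.save("s2.npy",np.r_[s["position"],s["ee_rot"]])
cv2.imwrite("pics/w2raw.png",i);cv2.imwrite("pics/w2.png",cv2.resize(i[:300,80:480],None,fx=2,fy=2,interpolation=cv2.INTER_CUBIC))
```

```text
[ 607.43031456 -111.08237981   88.68437963] [ 7.95526345e-01 -6.05918405e-01 -7.25240042e-04  4.40614877e-04]
```

View pics/w2.png

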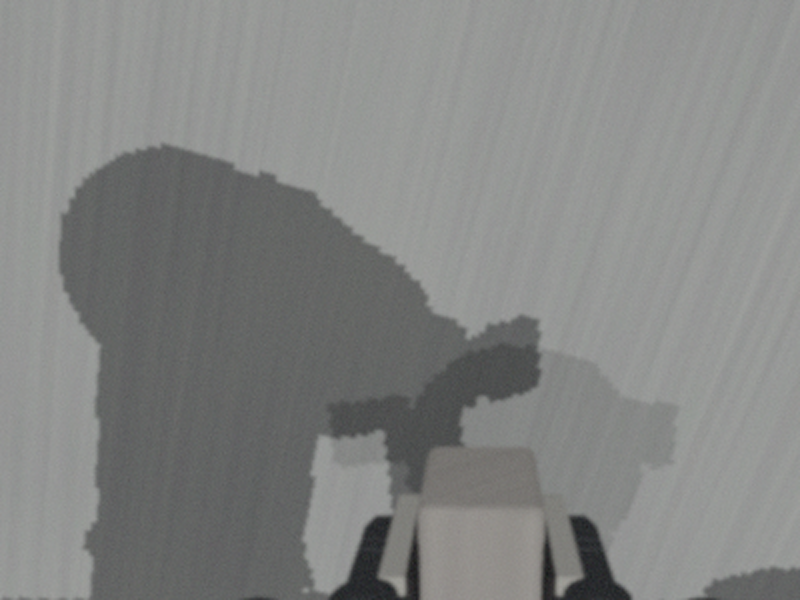

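```bash
cat >> h.py <<'E'
o=547.3366649338598+118.76387158081208j;r=np.exp(1j*np.radians(14.94))
def gb(bx,by,z):
    s=arm.read_state();b=(s["position"]@[1,1j,0]-o)/r;print("base tcp",b,"F",s["contact_force"])
    w=o+r*(bx+1j*by);go((w.real,w.imag,z),14.94-90,s)
E
python3 -c "
from h import *
gb(0,-233,20.5)"
```

```text
base tcp (-1.6900727046300335-237.95985329340633j) F [-0.12813061 -0.03550125 -4.63105219]
pos [ 607.1 -111.6   88.7] yaw -74.59 t 7.25
slide [-4.9 -1.9 68.2] dr [0.01 0.   0.06]
```

step_arm --motion '[{"dr":[0,0,0.05],"slide":[-5,-2,10],"jaw":15},{"dr":[0,0,0.05],"slide":[-5,-2,25],"jaw":15},{"dr":[0,0,0.05],"slide":[-5,-2,40],"jaw":15},{"dr":[0,0,0.05],"slide":[-5,-2,55],"jaw":15},{"dr":[0,0,0.05],"slide":[-5,-2,63],"jaw":15},{"dr":[0,0,0.05],"slide":[-5,-2,67],"jaw":15},{"dr":[0,0,0.05],"slide":[-5,-2,67],"jaw":15},{"dr":[0,0,0.05],"slide":[-5,-2,67],"jaw":15}]'

```text
clock: 8.25
position: [609.0, -106.3, 22.9]
ee_rot: [0.793, -0.61, 0.001, -0.0]
contact_force: [1.0, -0.2, -4.1]
gripper_width: 25.0
grasp_force: 59.5
```

Run:
```python
from h import *
import cv2
i=optics.get_image("top");j=optics.get_image("side")
a=cv2.resize(i[150:250,250:350],None,fx=4,fy=4,interpolation=cv2.INTER_CUBIC)
b=cv2.resize(j[150:250,280:380],None,fx=4,fy=4,interpolation=cv2.INTER_CUBIC)
cv2.imwrite("pics/c1.png",np.hstack([a,b]))
gb(0,-180,20)
for bx,by,z in((-59,-70,20),(59,-70,20),(0,-70,12)):
  w=o+r*(bx+1j*by);p=(w.real,w.imag,z);print((proj("top",p)-[250,150])*4,(proj("side",p)-[280,150])*4+[400,0])
```

```text
base tcp (1.4220864603944725-233.31788885091328j) F [-0.30115327 -0.67319836 -4.79153668]
pos [ 608.9 -106.3   22.9] yaw -75.11 t 8.35
slide [-53.3   1.5   2.9] dr [-0.01 -0.   -0.01]
[226.42895565 223.4963493 ] [539.57924477 215.01253563]
[189.96073834  80.70406878] [667.14427043 182.20140558]
[208.55807438 153.09720734] [603.77504589 204.84474105]
```

View pics/c1.png

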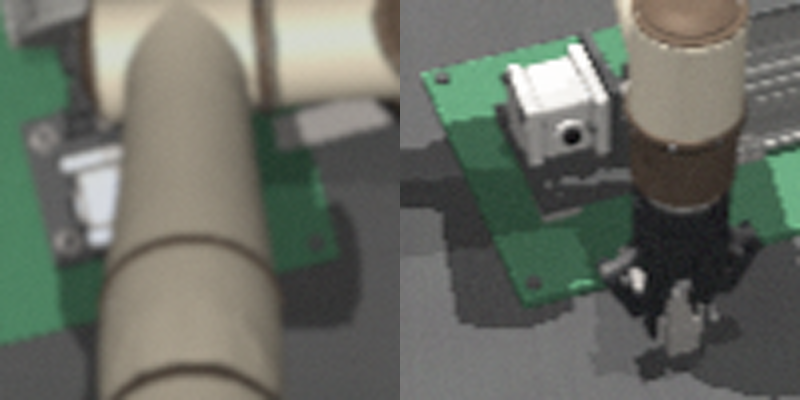

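step_arm --motion '[{"dr":[0,0,0],"slide":[0,1,2],"jaw":15},{"dr":[0,0,0],"slide":[-10,1.5,2.5],"jaw":15},{"dr":[0,0,0],"slide":[-22,1.5,2.5],"jaw":15},{"dr":[0,0,0],"slide":[-34,1.5,2.5],"jaw":15},{"dr":[0,0,0],"slide":[-46,1.5,2.5],"jaw":15},{"dr":[0,0,0],"slide":[-58,1.5,2.5],"jaw":15},{"dr":[0,0,0],"slide":[-66,1.5,2.5],"jaw":15},{"dr":[0,0,0],"slide":[-69,1.5,2.5],"jaw":15}]'

```text
clock: 9.35
position: [589.2, -39.5, 19.9]
ee_rot: [0.793, -0.609, 0.0, 0.0]
contact_force: [0.0, -0.7, -4.5]
gripper_width: 25.0
grasp_force: 59.5
```

```bash
python3 -c "
from h import *
gb(0,-150,18.8)"
```

```text
base tcp (-0.31605840735750296-163.6769904752694j) F [ 0.01376637 -0.71636258 -4.46297646]
pos [589.2 -39.5  19.9] yaw -75.08 t 9.35
slide [-13.7  -0.3   1.1] dr [ 0. -0. -0.]
```

step_arm --motion '[{"dr":[0,0,0],"slide":[0,0,0.5],"jaw":15},{"dr":[0,0,0],"slide":[0,0,1.0],"jaw":15},{"dr":[0,0,0],"slide":[-2,0,1.3],"jaw":15},{"dr":[0,0,0],"slide":[-4,0,1.3],"jaw":15},{"dr":[0,0,0],"slide":[-7,0,1.3],"jaw":15},{"dr":[0,0,0],"slide":[-10,0,1.3],"jaw":15},{"dr":[0,0,0],"slide":[-12,0,1.3],"jaw":15},{"dr":[0,0,0],"slide":[-12,0,1.3],"jaw":15}]'

```text
clock: 10.35
position: [586.5, -28.1, 18.8]
ee_rot: [0.793, -0.609, 0.0, -0.0]
contact_force: [-0.5, 0.1, 0.2]
gripper_width: 24.9
grasp_force: 60.0
```

```bash
python3 -c "
from h import *
gb(0,-121,18.8)"
```

```text
base tcp (-0.05626942993993644-151.9705185327757j) F [-0.48379289  0.12346664  0.20276356]
pos [586.5 -28.1  18.8] yaw -75.1 t 10.35
slide [-31.  -0.   0.] dr [-0.    0.   -0.01]
```

step_arm --motion '[{"dr":[0,0,0],"slide":[-1,0,0],"jaw":15},{"dr":[0,0,0],"slide":[-2,0,0],"jaw":15},{"dr":[0,0,0],"slide":[-3,0,0],"jaw":15},{"dr":[0,0,0],"slide":[-4,0,0],"jaw":15},{"dr":[0,0,0],"slide":[-5,0,0],"jaw":15},{"dr":[0,0,0],"slide":[-6,0,0],"jaw":15},{"dr":[0,0,0],"slide":[-7,0,0],"jaw":15},{"dr":[0,0,0],"slide":[-8,0,0],"jaw":15}]'

```text
clock: 11.35
position: [584.5, -20.9, 18.8]
ee_rot: [0.793, -0.61, 0.0, -0.0]
contact_force: [1.6, -6.1, 3.5]
gripper_width: 24.9
grasp_force: 60.4
```

step_arm --motion '[{"dr":[0,0,0],"slide":[-1,0,0],"jaw":15},{"dr":[0,0,0],"slide":[-2,0,0],"jaw":15},{"dr":[0,0,0],"slide":[-3,0,0],"jaw":15},{"dr":[0,0,0],"slide":[-4,0,0],"jaw":15},{"dr":[0,0,0],"slide":[-5,0,0],"jaw":15},{"dr":[0,0,0],"slide":[-6,0,0],"jaw":15},{"dr":[0,0,0],"slide":[-7,0,0],"jaw":15},{"dr":[0,0,0],"slide":[-8,0,0],"jaw":15}]'

```text
clock: 12.35
position: [582.7, -14.9, 18.8]
ee_rot: [0.793, -0.61, 0.001, 0.001]
contact_force: [3.2, -12.9, 2.7]
gripper_width: 25.3
grasp_force: 60.4
```

```bash
python3 -c "
from h import *
gb(0,-121,18.8)"
```

```text
base tcp (-0.2825421524429983-138.27633709574394j) F [  3.22685606 -12.87763036   2.66159698]
pos [582.7 -14.9  18.8] yaw -75.14 t 12.35
slide [-17.3  -0.3  -0. ] dr [-0.   -0.01 -0.01]
```

step_arm --motion '[{"dr":[0,0,0],"slide":[-1,0,0],"jaw":15},{"dr":[0,0,0],"slide":[-2,0,0],"jaw":15},{"dr":[0,0,0],"slide":[-3,0,0],"jaw":15},{"dr":[0,0,0],"slide":[-4,0,0],"jaw":15},{"dr":[0,0,0],"slide":[-5,0,0],"jaw":15},{"dr":[0,0,0],"slide":[-6,0,0],"jaw":15},{"dr":[0,0,0],"slide":[-7,0,0],"jaw":15},{"dr":[0,0,0],"slide":[-8,0,0],"jaw":15}]'

```text
clock: 13.35
position: [580.6, -7.5, 18.8]
ee_rot: [0.793, -0.61, 0.001, 0.001]
contact_force: [3.0, -14.2, 2.8]
gripper_width: 25.2
grasp_force: 60.4
```

step_arm --motion '[{"dr":[0,0,0],"slide":[-1,0,0],"jaw":15},{"dr":[0,0,0],"slide":[-2,0,0],"jaw":15},{"dr":[0,0,0],"slide":[-3,0,0],"jaw":15},{"dr":[0,0,0],"slide":[-4,0,0],"jaw":15},{"dr":[0,0,0],"slide":[-5,0,0],"jaw":15},{"dr":[0,0,0],"slide":[-6,0,0],"jaw":15},{"dr":[0,0,0],"slide":[-6,0,0],"jaw":15},{"dr":[0,0,0],"slide":[-6,0,0],"jaw":15}]'

```text
clock: 14.35
position: [579.0, -1.8, 18.8]
ee_rot: [0.793, -0.61, 0.001, 0.001]
contact_force: [4.3, -13.6, 3.5]
gripper_width: 24.9
grasp_force: 60.5
```

Run:
```python
from h import *
import cv2
gb(0,-121,18.8)
j=optics.get_image("side");k=cv2.imread("pics/side0.png")
f=lambda i:cv2.resize(i[150:220,290:355],None,fx=6,fy=6,interpolation=cv2.INTER_CUBIC)
cv2.imwrite("pics/c2.png",np.hstack([f(k),f(j)]))
```

```text
base tcp (-0.4371435666070383-124.64420540095388j) F [  4.25937745 -13.56312762   3.53803968]
pos [579.   -1.8  18.8] yaw -75.14 t 14.35
slide [-3.6 -0.4 -0. ] dr [ 0.   -0.02 -0.01]
```

View pics/c2.png

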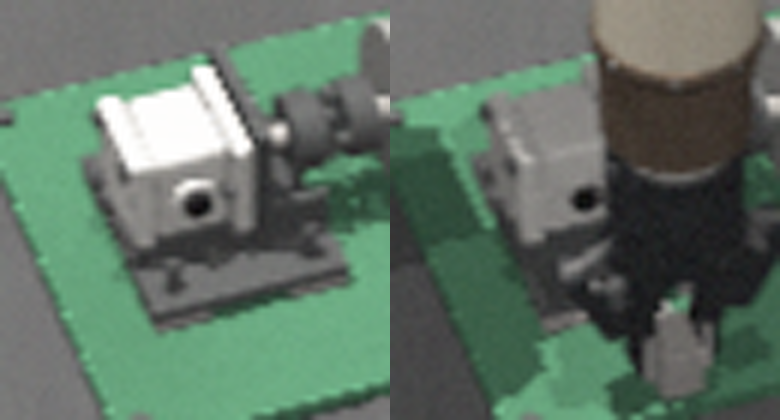

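step_arm --motion '[{"dr":[0,0,0],"slide":[-1,0,0],"jaw":15},{"dr":[0,0,0],"slide":[-2,0,0],"jaw":15},{"dr":[0,0,0],"slide":[-3,0,0],"jaw":15},{"dr":[0,0,0],"slide":[-4,0,0],"jaw":15},{"dr":[0,0,0],"slide":[-4,0,0],"jaw":15},{"dr":[0,0,0],"slide":[-4,0,0],"jaw":15},{"dr":[0,0,0],"slide":[-4,0,0],"jaw":15},{"dr":[0,0,0],"slide":[-4,0,0],"jaw":15}]'

```text
clock: 15.4
position: [578.0, 1.8, 18.8]
ee_rot: [0.793, -0.61, 0.001, 0.001]
contact_force: [3.9, -14.4, 3.2]
gripper_width: 24.6
grasp_force: 60.4
```

Run:
```python
from h import *
import cv2
gb(0,-121,18.8)
g=lambda i:cv2.cvtColor(i,cv2.COLOR_BGR2GRAY).astype(np.float32)
k=g(cv2.imread("pics/side0.png"));j=np.mean([g(optics.get_image("side")) for _ in range(4)],0).astype(np.float32)
def gm(a):
    a=cv2.GaussianBlur(a,(0,0),.7);return np.log(a+5)
for (y0,y1,x0,x1) in((178,190,316,326),(160,192,305,324),(200,206,312,320)):
    T=gm(k)[y0:y1,x0:x1]
    U=cv2.resize(gm(j)[y0-4:y1+4,x0-4:x1+4],None,fx=8,fy=8,interpolation=cv2.INTER_CUBIC)
    V=cv2.resize(T,None,fx=8,fy=8,interpolation=cv2.INTER_CUBIC)
    m=cv2.matchTemplate(U,V,cv2.TM_CCOEFF_NORMED);_,v,_,l=cv2.minMaxLoc(m);print("shift px",l[0]/8-4,l[1]/8-4,"score",v)
def wp(p): w=o+r*(p[0]+1j*p[1]);return proj("side",(w.real,w.imag,p[2]))
for nm,p in(("port",(-5,-45,75)),("edge",(-50,-70,24))):
  for L in(2,4,6):
    th=L/140;d=np.array(p)-[0,70,20];q=np.array([p[0],70+d[1]*np.cos(th)+d[2]*np.sin(th),20+d[2]*np.cos(th)-d[1]*np.sin(th)])
    print(nm,wp(p).round(1),L,(wp(q)-wp(p)).round(2),"+2mm shift",(wp(q+[0,2,0])-wp(p)).round(2))
```

```text
base tcp (-0.5158551206973099-120.86725572221656j) F [  3.88237132 -14.44591206   3.18729211]
pos [578.    1.8  18.8] yaw -75.15 t 15.4
slide [ 0.1 -0.5  0. ] dr [ 0.   -0.02 -0.01]
shift px -0.625 -1.25 score 0.9140338897705078
shift px -0.375 -1.125 score 0.8047666549682617
shift px 0.25 -4.0 score 0.8166603446006775
port [327.2 183.9] 2 [-0.08 -0.49] +2mm shift [-0.27 -0.88]
port [327.2 183.9] 4 [-0.16 -0.99] +2mm shift [-0.35 -1.37]
port [327.2 183.9] 6 [-0.24 -1.49] +2mm shift [-0.44 -1.87]
edge [317.3 202.3] 2 [-0.02 -0.41] +2mm shift [-0.2  -0.81]
edge [317.3 202.3] 4 [-0.03 -0.83] +2mm shift [-0.22 -1.23]
edge [317.3 202.3] 6 [-0.06 -1.26] +2mm shift [-0.24 -1.65]
```

```bash
python3 -c "
from bench import arm
print(arm.job_done())"
```

```text
the job is handed in; nothing more can be done
None
```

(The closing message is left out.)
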